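# Level the storeroom shelf

### The arm

A 6-joint arm with a two-finger parallel gripper is mounted at the origin on the work surface. World frame = base frame: x ahead of the robot, y to its left, z up, the work surface at z = 0. Lengths are in m, angles in rad, forces in N, time in s.
With the tool pointing down it reaches from about 0.4 to 0.825 m from the base axis. Payload 7 kg.
Tool frame: the origin (TCP) lies on the front face of the gripper's body, between the roots of the fingers; the fingertips stand 66 mm ahead of it and the grasp point (between the pads) lies 47 mm ahead of it; z points along the fingers, y is the line along which they close (so a half turn about z gives the same grasp; the last joint's range is limited). The gripper opens to 88 mm and grips with 3 to 60 N. Pads are 19 mm wide; open, the fingers measure 130 mm over their backs; the gripper's body (78 mm by 193 mm) begins 47 mm behind the grasp point.
Start: joints at [0.288, 0.359, 0.012, 0, -1.224, -0.288], TCP at [0.675, -0, 0.292] pointing down, gripper open.
Joint ranges: [-3.07, 3.07], [-1.43, 2.12], [-1.02, 1.25], [-3.03, 1.67], [-3.05, -0], [-3.03, 3.03]. Speed limits (rad/s): [2.39, 2.39, 3.01, 3.14, 3.14, 3.14].

### API

Orientations are given as [roll, pitch, yaw] about the fixed x, y, z axes, in that order (R = Rz(yaw) Ry(pitch) Rx(roll)).
In Python, from station import arm gives the robot as it stands. The module is installed in compiled form; this text tells all that it offers.
- The arm moves only by the tool move_arm, never from a script. Its argument "increments" is a list of rows, each an object of numbers: "jaw": the gripper command: -1 is shut, 1 is fully open, values between are in proportion; "dx", "dy", "dz": the shift along the tool's x, y, z in m; "twist": the turn about the tool's z in rad. A call has 1 to 12 rows; each row shifts and turns the commanded pose from where the row before left it, along the tool's axes as they then stand; what a row does not reach is not made up. A row lasts 1/12 s, in which the tool goes at most 41.7 mm and 7.16 degrees, less where a joint would pass 70% of its speed; a pose out of reach is approached as far as the arm can. A call is refused whole if a number of a shift passes 0.0417 or a number of a turn 0.125, either way. A call with a gripper value outside its range is refused whole. The fingers move at their own pace and stop on an object; "force" is the grip in N (left out, the last holds). Time passes only in rows, so rows that do not move let the fingers close. It gives the time, the measured TCP pose, the force, the opening and the grip force at its end, in the units of the state.
- arm.get_state(): the state, without advancing time (a new reading comes with each control period).
- arm.grab_frame(name): name is "scene" or "side" or "wrist"; returns the picture (480x640x3 uint8, blue, green, red); there is no depth.
- arm.camera_info(name): a dict with "K" (3x3 intrinsics, pixels), "k1" (the pictures are not rectified: a ray, as slopes to the right and down, at radius r is drawn at 1 + k1 r^2 times it, then the intrinsics apply), "extrinsics" (4x4, takes a point from camera to world coordinates). Camera axes: x right, y down, z forward; pixel columns grow to the right and rows downward; lengths in m; the calibration is good to about 2 mm. A picture is of the moment at which its call begins: read the wrist's pose just before it. camera_info takes no time and is no camera call; for the wrist camera it gives the pose at the moment of the call.
- arm.job_done(): hands the job in; it is judged then, once.
Trained networks look in the newest picture that a camera, given by its name, has taken for a name from the list of things; names that differ only in an ending like _2 or _b are one class to them, and where a whole thing is asked for, a point or a joint stands for the part that bears it (a point fixed in the world has none). Each returns a list of dicts, best first, with "score" (0 to 1); they miss things now and then, are a little off and sometimes report something else, mostly with a low value. They report only what shows in the picture. A call takes as long as a camera call. They do not tell look-alikes from the thing itself.
- arm.find_in(camera, name): "position" ([x, y, z] in m, in world coordinates, good to about 4 mm: the middle of the surface that is visible of it).
- arm.silhouettes(camera, name): "pixels" (480x640 bool, what is visible of it).
- arm.pinpoint(camera, name): "position" ([x, y, z] in m, in world coordinates, good to about 4 mm: a listed point, or the origin of a listed thing).
The state is a dict: "t": time; "q": joint angles; "qd": joint speeds; "joint_efforts": joint torques, N m; "eef_pos": TCP position; "ee_rot": TCP orientation; "force": force on the tool from outside, world axes, zero at the start; "moment": the same for the moment, N m; "width": finger opening in m; "gripper_force": force on a finger pad.
Only numpy, scipy, OpenCV 4.12 (cv2) and the standard library are available. Lean on these libraries where they do the work, as an engineer would, in place of code of your own. Each camera call takes 0.05 s, during which the arm holds its last target. There are 200 camera calls.

### The job

The pocket spirit level has fallen on its side on the small white shelf: stand it back upright where it is on its narrow base, still lengthwise along the shelf, and let go of it. Then turn the shelf's levelling foot by its wing knob until the bubble is centred between the two marks. Finish by letting go of the knob and pressing the level down onto the shelf with your fingers, firmly but not hard (about 10 N), and stay there pressing, with the bubble still centred; leave the tape roll, the carton and the jar where they stand.

Things in the scene. Friction and masses are not known exactly. Their poses are not given: they have to be found in the camera images.
- stand: Fixed white stand under the shelf. Base plate 150 (x) x 370 (y) x 12 mm on the table; origin at the centre of its underside, z up. The shelf's pivot is at y = -150 mm, z = 77.5 mm, between two cheeks 90 mm high at x = +-80 mm; the levelling foot stands in a cup at x = 0, y = +105 mm.
- shelf: White steel board, 150 (x) x 345 (y) x 18 mm, tilting about its x axis only. Origin on the pivot axis, mid-thickness; top face at z = +9 mm (86.5 mm over the table when level); it spans y = -25 to +320 mm, x = +-75 mm. At the start its +y (foot) end is too low by 1.7 to 2.7 degrees. It rests on the foot, and a press on the level tilts it by less than 0.3 degrees.
- foot: Levelling foot, captive: flange in the stand's cup, slanted disc under the shelf that carries it, spindle up through the shelf, black wing knob on top. Origin: centre of its underside, 12 mm over the table, z up. Knob hub: radius 18 mm, z 89.5 to 97.5 mm; grip bar: 56 mm along x, 14 mm along y, z 97.5 to 127.5 mm. Stays where it is left; takes up to 0.2 N m.
- knob_bar (a point): Middle of the knob's grip bar (15 mm below its top); x along the bar. Turning it clockwise seen from above from the start lifts the shelf's +y end: level after 0.75 to 1.5 rad, where it gains 2.4 degrees per radian (9.4 mm of bubble), less before; a half turn takes the shelf, as a sine, from 2.7 degrees low to 2.1 high.
- level: Pocket spirit level: aluminium bar, black end caps, 66 (x) x 24 (y) x 44 mm (z), 0.25 kg. Origin: centre of the 66 x 24 mm base; z points to the top, which has a green window with two black marks. At the start it lies on its +y side on the shelf, along the shelf within about 10 degrees: +x towards the knob, top (z) towards the robot. Upright = z up.
- bubble (a joint): Pale bubble, 13 mm long, in the window on top of the level. Its place along the level's x, in rad on a vial curved to 50 mm radius (0.02 rad = 1 mm): 0 = centred between the marks (19 mm apart, so 3 mm of play each side), positive = towards +x. It goes to the higher end, 4 mm (0.08 rad) per degree of slope, settling in about 1 s. True only while the level is upright.
- tape_roll: Bystander: upright-axis roll of metal tape, outer diameter 96, hole 76, height 48 mm, on the table beyond the shelf. Origin: centre of underside.
- carton: Bystander: cardboard carton 70 x 100 x 55 mm high on the table beyond the shelf. Origin: centre of underside.
- jar: Bystander: grey jar, diameter 64, height 90 mm, on the table past the pivot end of the shelf. Origin: centre of underside.
Not all that is in view belongs to the job. What is shaped like the level but turquoise or yellow is not meant.

How it is judged:
On the way, in this order (a step that is already met when the one before it is completed fails the run):
1. the level stands upright on the shelf, lengthwise, and is let go (angle between level's own z axis and vertical below 0.12 rad and angle between the x axis of level and the y axis of shelf, either way round below 0.4 rad and z of level in the frame of shelf between 0.004 and 0.014 m and contact force between the fingers and level below 0.3 N), for 0.3 s.
2. with the level standing there, the foot is turned until the bubble is centred (angle between level's own z axis and vertical below 0.12 rad and angle between the x axis of level and the y axis of shelf, either way round below 0.4 rad and z of level in the frame of shelf between 0.004 and 0.014 m and value of joint bubble between -0.06 and 0.06 rad and angle between shelf's own z axis and vertical below 0.018 rad), for 0.3 s.
At the end, for the whole second after the job is handed in: Level upright (0.12 rad) on the shelf and along it (0.4 rad), bubble within 3 mm of centre, shelf level within 0.018 rad; fingers press the level with 3 to 25 N (it bears on the shelf with over 4 N), it is still, and neither knob nor shelf is touched (all of step 2 and contact force between the fingers and level between 3 and 25 N and contact force between level and shelf above 4 N and contact force between each of the arm, the fingers and foot below 0.3 N and contact force between the fingers and shelf below 0.3 N and linear speed of level below 0.03 m/s); the arm keeps its last pose, push and grip.
It fails at once if the tape roll is moved more than 25 mm or tipped (distance of tape_roll from where it was at the start of the episode above 0.025 m or angle between tape_roll's own z axis and vertical above 0.3 rad).
It fails at once if the carton is moved more than 25 mm or tipped (distance of carton from where it was at the start of the episode above 0.025 m or angle between carton's own z axis and vertical above 0.3 rad).
It fails at once if the jar is moved more than 25 mm or tipped (distance of jar from where it was at the start of the episode above 0.025 m or angle between jar's own z axis and vertical above 0.3 rad).
It fails at once if the level is pressed with more than 60 N on the shelf (contact force between level and shelf above 60 N).
It also fails if it takes over 67 s, if anything falls off the work surface, if the arm or the gripper's body presses on something with over 40 N, if the wrist force passes 120 N, or if a joint passes its speed limit or range.

## Working session

There is one attempt and no reset: what is moved stays moved. The work goes in short steps, Python scripts to look and compute and a tool call to move; the robot and the scene stay as the last step left them, time stands still between calls to the robot, and variables do not carry over. Pictures are saved under pics/ and viewed, at most 10 in all, crops included, and the job is handed in when it is done.

Besides the shell and the picture viewer there is one more tool, called as a command line: name --argument value ..., lists and objects as JSON in quotes. move_arm: Moves the arm, as the interface text tells. Its arguments: {"type":"object","properties":{"increments":{"type":"array"},"force":{"type":"number"}},"required":["increments"]}

```bash
mkdir -p pics; python3 - <<'E'
from station import arm
import cv2,numpy as np
ims=[]
for c in ("scene","side"):
    im=arm.grab_frame(c); ims.append(im); cv2.imwrite(f"pics/{c}0.png",im)
    for n in ("level","knob_bar","shelf","stand","foot","jar","carton","tape_roll"):
        r=arm.pinpoint(c,n); print(c,n,[(np.round(d["position"],3).tolist(),round(d["score"],2)) for d in r][:3])
    print(c,[(np.round(d["position"],3).tolist(),round(d["score"],2)) for d in arm.find_in(c,"level")])
    print(arm.camera_info(c))
s=arm.get_state();print(s)
print(arm.camera_info("wrist"))
E
```

```text
scene level [([0.359, -0.032, 0.012], 0.74), ([0.545, -0.335, 0.012], 0.69), ([0.776, -0.132, 0.001], 0.23)]
scene knob_bar [([0.558, 0.052, 0.124], 0.76)]
scene shelf [([0.607, -0.198, 0.076], 0.89)]
scene stand [([0.579, -0.052, 0.004], 0.9)]
scene foot [([0.578, -0.055, 0.004], 0.16)]
scene jar [([0.648, -0.32, -0.001], 0.6)]
scene carton [([0.777, -0.133, -0.001], 0.81)]
scene tape_roll [([0.711, 0.038, -0.0], 0.76), ([0.647, -0.318, -0.002], 0.41)]
scene [([0.386, -0.044, 0.021], 0.83), ([0.535, -0.314, 0.023], 0.77)]
{'K': array([[496.37636984,   0.        , 315.24027482],
       [  0.        , 496.37636984, 237.66395174],
       [  0.        ,   0.        ,   1.        ]]), 'k1': 0.0333183127368571, 'extrinsics': array([[-0.36132806,  0.65439132, -0.66423943,  1.20460204],
       [ 0.93242803,  0.2569961 , -0.25402947,  0.19079122],
       [ 0.00447226, -0.71114344, -0.70303272,  0.78043052],
       [ 0.        ,  0.        ,  0.        ,  1.        ]])}
side level [([0.364, -0.033, 0.014], 0.94), ([0.573, -0.102, 0.092], 0.59), ([0.544, -0.336, 0.013], 0.57)]
side knob_bar [(
[... 1361 characters left out ...]
ay([-1.09644545, -0.01268769,  0.54310884]), 'moment': array([ 0.01212671,  0.04127084, -0.04789592]), 'gripper_force': 0.0, 'width': 0.08787724436433988}
{'K': array([[413.24303938,   0.        , 313.12142902],
       [  0.        , 413.24303938, 233.72591919],
       [  0.        ,   0.        ,   1.        ]]), 'k1': -0.007219607736469433, 'extrinsics': array([[-9.99999953e-01,  1.31129853e-04, -2.77321245e-04,
         6.75215717e-01],
       [ 5.07045551e-05,  9.62252315e-01,  2.72158925e-01,
        -7.34860833e-02],
       [ 3.02541170e-04,  2.72158898e-01, -9.62252276e-01,
         3.84092849e-01],
       [ 0.00000000e+00,  0.00000000e+00,  0.00000000e+00,
         1.00000000e+00]])}
```

```bash
ls pics
```

```text
scene0.png
side0.png
```

View pics/scene0.png

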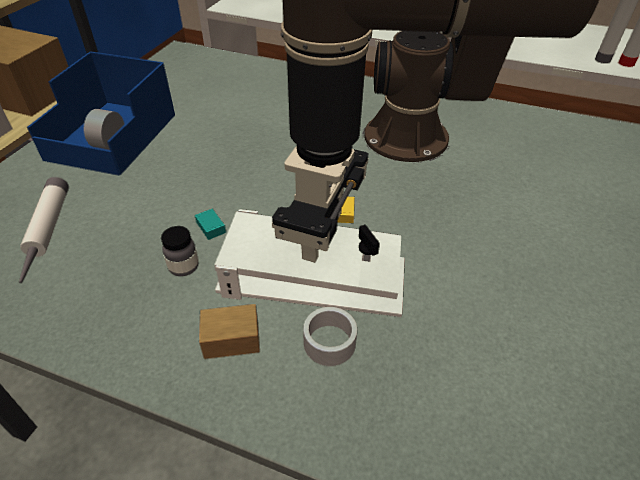

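View pics/side0.png

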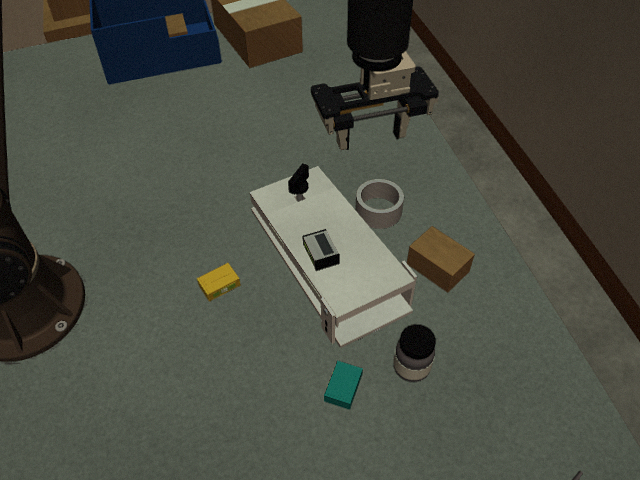

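Candidates in the side view are grey and black at (321,249) on the shelf, yellow at (218,281) and turquoise at (344,384) on the table. Only the first is aluminium with black caps and lies on the shelf, so it fits the description. I'll confirm it in a crop and fit its pose.

```bash
cat > h.py <<'E'
from station import arm
import cv2,numpy as np
from scipy.optimize import minimize
def proj(info,P):
    E=info["extrinsics"];p=(np.asarray(P)-E[:3,3])@E[:3,:3]
    s=p[:,:2]/p[:,2:];s=s*(1+info["k1"]*(s**2).sum(1,keepdims=True))
    return s*info["K"][0,0]+info["K"][:2,2]
def unproj(info,uv,z):
    d=(np.asarray(uv,float)-info["K"][:2,2])/info["K"][0,0];s=d.copy()
    for _ in range(10): s=d/(1+info["k1"]*(s@s))
    E=info["extrinsics"];r=E[:3,:3]@np.r_[s,1];return E[:3,3]+r*(z-E[2,3])/r[2]
def box(c,yaw,dims,z0):
    X=np.array([[i,j,k] for i in(-.5,.5) for j in(-.5,.5) for k in(0,1)])*dims
    R=np.array([[np.cos(yaw),-np.sin(yaw),0],[np.sin(yaw),np.cos(yaw),0],[0,0,1]])
    return X@R.T+[c[0],c[1],z0]
def fit(info,m,x0,dims,z0):
    m=m.astype(np.uint8)
    def f(x):
        k=np.zeros_like(m);h=cv2.convexHull((proj(info,box(x[:2],x[2],dims,z0))*16).astype(np.float32)).astype(np.int32)
        cv2.fillConvexPoly(k,h,1,shift=4)
        return 1-(k&m).sum()/max(1,(k|m).sum())
    S=np.array([x0]+[np.array(x0)+d for d in([.01,0,0],[0,.01,0],[0,0,.15])])
    r=minimize(f,x0,method="Nelder-Mead",options=dict(initial_simplex=S,xatol=1e-4,fatol=1e-4));return r.x,1-r.fun
E
python3 - <<'E'
from h import *
im=arm.grab_frame("side");info=arm.camera_info("side")
cv2.imwrite("pics/c1.png",cv2.resize(im[150:310,230:400],None,fx=3.5,fy=3.5,interpolation=cv2.INTER_CUBIC))
for r in arm.silhouettes("side","level"):
    m=r["pixels"];v,u=np.nonzero(m);print(r["score"],u.mean(),v.mean(),m.sum())
    if abs(u.mean()-321)<15: print(fit(info,m,[.556,-.107,1.75],[.066,.044,.024],.083))
for r in arm.silhouettes("side","knob_bar"):
    v,u=np.nonzero(r["pixels"]);print("knob",r["score"],u.mean(),v.mean(),len(u))
E
```

```text
0.87 320.85165975103735 249.65871369294607 964
(array([ 0.55275832, -0.10492494,  1.54593785]), np.float64(0.8925925925925926))
0.82 218.25168756027 281.67405978784956 1037
0.58 343.0959438377535 384.5631825273011 1282
knob 0.9 298.93617021276594 182.09864603481626 517
```

View pics/c1.png

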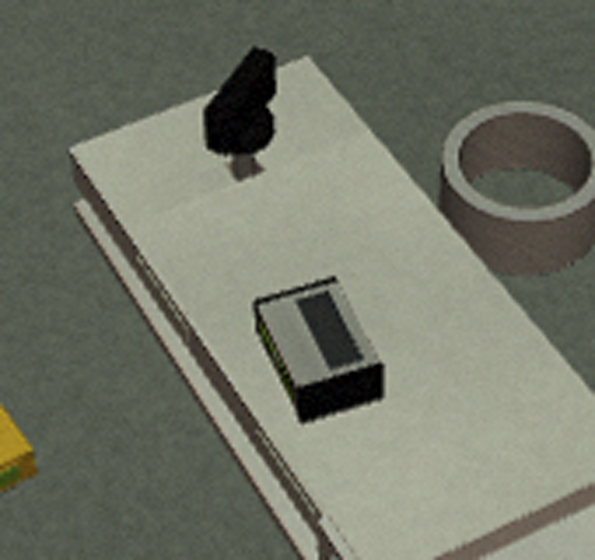

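The crop confirms it: the aluminium body with black caps lies on the shelf, with its green window facing the robot. I'll refine its yaw from the crop's top-face corners: (257,300), (336,280), (383,366), (299,389).

```bash
python3 - <<'E'
from h import *
info=arm.camera_info("side")
C=np.array([[257,300],[336,280],[383,366],[299,389]])/3.5+[230,150]
P=np.array([unproj(info,c,.107) for c in C]);print(P.round(4),P.mean(0))
for i in range(4):
    d=P[(i+1)%4]-P[i];print(np.linalg.norm(d),np.arctan2(d[1],d[0]))
# shelf left edge
for a in ([72,150],[325,545],[308,57]): print(unproj(info,np.array(a)/3.5+[230,150],.08))
E
```

```text
[[ 0.5299 -0.0756  0.107 ]
 [ 0.5717 -0.0744  0.107 ]
 [ 0.5776 -0.1344  0.107 ]
 [ 0.5343 -0.1361  0.107 ]] [ 0.55335571 -0.1051418   0.107     ]
0.041838815259817044 0.026787806891623942
0.060260059004596696 -1.4735296151646589
0.043343538676625465 -3.101766897371905
0.06073750008349847 1.6427529506868244
[0.46614173 0.08207189 0.08      ]
[ 0.52534671 -0.20934419  0.08      ]
[0.61233645 0.11527986 0.08      ]
```

move_arm --increments '[{"dx":0.0265,"dy":0.0335,"dz":0.01,"jaw":1},{"dx":0.0265,"dy":0.0335,"dz":0.01},{"dx":0.0265,"dy":0.0335,"dz":0.01},{"dx":0.0265,"dy":0.0335,"dz":0.01},{"twist":0.124},{"twist":0.124},{"twist":0.124},{"twist":0.124},{"twist":0.124},{"twist":0.124},{"twist":0.124},{"twist":0.124}]' --force 5

```text
$.increments[0]: bad value
```

move_arm --increments '[{"twist":0.124},{"twist":0.124},{"twist":0.124},{"twist":0.124},{"twist":0.03},{}]'

```text
$.increments[0]: bad value
```

```bash
python3 - <<'E'
from h import *
s=arm.get_state();print(s["t"],s["eef_pos"],s["ee_rot"],s["width"])
im=arm.grab_frame("wrist");info=arm.camera_info("wrist");cv2.imwrite("pics/w1.png",im)
for r in arm.silhouettes("wrist","level"):
    m=r["pixels"];v,u=np.nonzero(m);print(r["score"],u.mean(),v.mean(),m.sum(),fit(info,m,[.553,-.105,1.62],[.066,.044,.024],.083))
for n in("knob_bar","shelf","stand"):print(n,[(d["position"],d["score"]) for d in arm.pinpoint("wrist",n)])
E
```

```text
1.15 [6.74986319e-01 3.27272694e-06 2.92148237e-01] [ 3.14156889e+00 -7.04374406e-06 -1.57076305e+00] 0.08737702368160254
0.73 500.71668735191247 67.43010267403814 8863 (array([ 0.5540118 , -0.10203375,  1.62041348]), np.float64(0.9434745582286566))
0.73 627.9853539462978 144.30187144019527 1229 (array([ 0.553, -0.105,  1.62 ]), np.float64(0.0))
0.48 437.56471057277923 149.28405444914853 52673 (array([ 0.60942007, -0.10673029,  1.74700681]), np.float64(0.1677487944716558))
knob_bar [([0.5587, 0.0469, 0.1228], 0.68)]
shelf []
stand [([0.5779, -0.057, -0.0018], 0.98)]
```

View pics/w1.png

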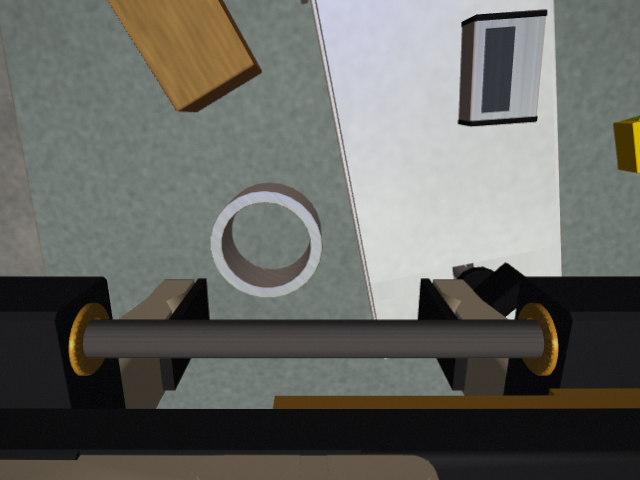

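The moves were refused, probably because every row needs all its keys. The wrist view shows the level at (500,67), and its fit of (0.554,-0.102, yaw 1.62) agrees with the side camera.

move_arm --increments '[{"dx":0.026,"dy":0.0335,"dz":0.01,"twist":0,"jaw":1},{"dx":0.026,"dy":0.0335,"dz":0.01,"twist":0,"jaw":1},{"dx":0.026,"dy":0.0335,"dz":0.01,"twist":0,"jaw":1},{"dx":0.026,"dy":0.0335,"dz":0.01,"twist":0,"jaw":1},{"dx":0,"dy":0,"dz":0,"twist":0.124,"jaw":1},{"dx":0,"dy":0,"dz":0,"twist":0.124,"jaw":1},{"dx":0,"dy":0,"dz":0,"twist":0.124,"jaw":1},{"dx":0,"dy":0,"dz":0,"twist":0.124,"jaw":1},{"dx":0,"dy":0,"dz":0,"twist":0.124,"jaw":1},{"dx":0,"dy":0,"dz":0,"twist":0.124,"jaw":1},{"dx":0,"dy":0,"dz":0,"twist":0.124,"jaw":1},{"dx":0,"dy":0,"dz":0,"twist":0.124,"jaw":1}]' --force 5

```text
t: 2.4
eef_pos: [0.5468, -0.0995, 0.2541]
ee_rot: [-3.141, 0.0, -2.569]
force: [0.0, -0.4, -0.4]
width: 0.0875
gripper_force: 0.0
```

move_arm --increments '[{"dx":0,"dy":0,"dz":0.01,"twist":0.124,"jaw":1},{"dx":0,"dy":0,"dz":0.01,"twist":0.124,"jaw":1},{"dx":0,"dy":0,"dz":0.01,"twist":0.124,"jaw":1},{"dx":0,"dy":0,"dz":0.01,"twist":0.124,"jaw":1},{"dx":0,"dy":0,"dz":0.01,"twist":0.03,"jaw":1},{"dx":0,"dy":0,"dz":0,"twist":0,"jaw":1}]'

```text
t: 2.9
eef_pos: [0.5459, -0.0995, 0.2021]
ee_rot: [3.141, -0.003, -3.091]
force: [-0.3, -1.2, -0.6]
width: 0.0878
gripper_force: 0.0
```

```bash
python3 - <<'E'
from h import *
s=arm.get_state();print(s["t"],s["eef_pos"],s["ee_rot"],s["width"])
E
```

```text
2.9 [ 0.54585572 -0.09947345  0.2021136 ] [ 3.14141225e+00 -2.86723250e-03 -3.09061694e+00] 0.08779333178462147
```

move_arm --increments '[{"dx":0.002,"dy":-0.0015,"dz":0.012,"twist":0,"jaw":1},{"dx":0.002,"dy":-0.0015,"dz":0.012,"twist":0,"jaw":1},{"dx":0,"dy":0,"dz":0.012,"twist":0,"jaw":1},{"dx":0,"dy":0,"dz":0.012,"twist":0,"jaw":1},{"dx":0,"dy":0,"dz":0,"twist":0,"jaw":1},{"dx":0,"dy":0,"dz":0,"twist":0,"jaw":0.3},{"dx":0,"dy":0,"dz":0,"twist":0,"jaw":0.3},{"dx":0,"dy":0,"dz":0,"twist":0,"jaw":0.3},{"dx":0,"dy":0,"dz":0,"twist":0,"jaw":0.3},{"dx":0,"dy":0,"dz":0,"twist":0,"jaw":0.3}]' --force 5

```text
t: 3.73
eef_pos: [0.5434, -0.1026, 0.1568]
ee_rot: [-3.142, 0.001, -3.088]
force: [-0.8, 1.1, 3.7]
width: 0.0661
gripper_force: 5.0
```

move_arm --increments '[{"dx":-0.0025,"dy":0,"dz":-0.004,"twist":0,"jaw":0.3},{"dx":-0.0028,"dy":0,"dz":-0.004,"twist":0,"jaw":0.3},{"dx":-0.0035,"dy":0,"dz":-0.0033,"twist":0,"jaw":0.3},{"dx":-0.0036,"dy":0,"dz":-0.0031,"twist":0,"jaw":0.3},{"dx":-0.0043,"dy":0,"dz":-0.0021,"twist":0,"jaw":0.3},{"dx":-0.0043,"dy":0,"dz":-0.0021,"twist":0,"jaw":0.3},{"dx":0,"dy":0,"dz":0,"twist":0,"jaw":0.3},{"dx":0,"dy":0,"dz":0,"twist":0,"jaw":0.3}]' --force 5

```text
t: 4.4
eef_pos: [0.5641, -0.1015, 0.1744]
ee_rot: [3.142, -0.0, -3.089]
force: [0.7, 0.4, -1.9]
width: 0.0657
gripper_force: 5.0
```

```bash
python3 - <<'E'
from h import *
im=arm.grab_frame("side")
cv2.imwrite("pics/c2.png",cv2.resize(im[140:310,230:430],None,fx=3,fy=3,interpolation=cv2.INTER_CUBIC))
E
```

```text
(no output)
```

View pics/c2.png

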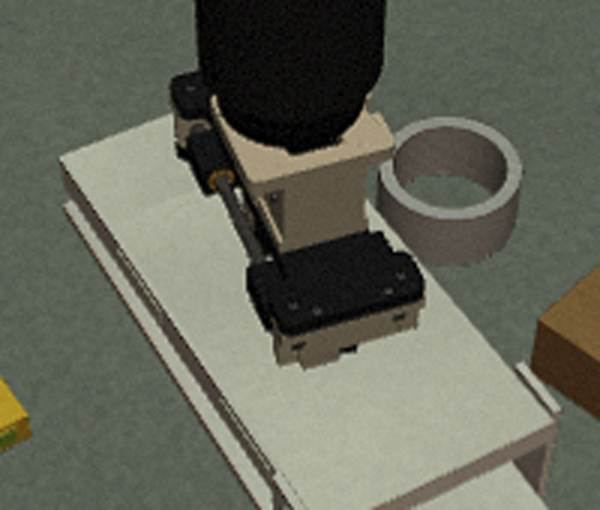

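move_arm --increments '[{"dx":-0.0047,"dy":0,"dz":-0.0012,"twist":0,"jaw":0.3},{"dx":-0.0047,"dy":0,"dz":-0.0008,"twist":0,"jaw":0.3},{"dx":-0.0048,"dy":0,"dz":0.0,"twist":0,"jaw":0.3},{"dx":-0.0047,"dy":0,"dz":0.0006,"twist":0,"jaw":0.3},{"dx":-0.0046,"dy":0,"dz":0.0012,"twist":0,"jaw":0.3},{"dx":-0.0045,"dy":0,"dz":0.0018,"twist":0,"jaw":0.3},{"dx":0,"dy":0,"dz":0,"twist":0,"jaw":0.3},{"dx":0,"dy":0,"dz":0,"twist":0,"jaw":0.3}]' --force 5

```text
t: 5.12
eef_pos: [0.5919, -0.1001, 0.1724]
ee_rot: [-3.142, -0.001, -3.089]
force: [-1.4, 0.7, -2.0]
width: 0.0665
gripper_force: 5.0
```

```bash
python3 - <<'E'
from h import *
im=arm.grab_frame("wrist");a=arm.grab_frame("scene")[200:300,270:420]
a=cv2.resize(a,(480,320),interpolation=cv2.INTER_CUBIC)
o=np.zeros((600,640,3),np.uint8);o[:280]=im[130:410];o[280:,80:560]=a
cv2.imwrite("pics/c3.png",o)
E
```

```text
(no output)
```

View pics/c3.png

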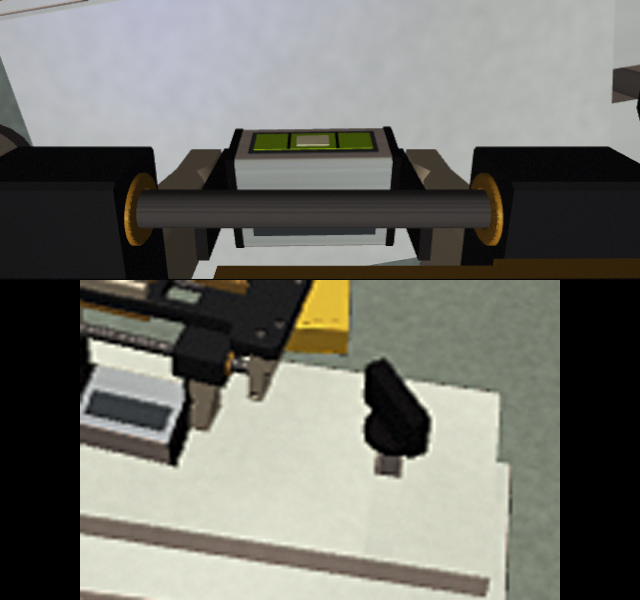

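The label face is still up, so the pads carried the level without letting it swing. I'll raise it a little and ease the grip so gravity can swing the base down.

move_arm --increments '[{"dx":0,"dy":0,"dz":-0.008,"twist":0,"jaw":0.3},{"dx":0,"dy":0,"dz":-0.008,"twist":0,"jaw":0.3},{"dx":0,"dy":0,"dz":0,"twist":0,"jaw":0.3},{"dx":0,"dy":0,"dz":0,"twist":0,"jaw":0.3},{"dx":0,"dy":0,"dz":0,"twist":0,"jaw":0.3},{"dx":0,"dy":0,"dz":0,"twist":0,"jaw":0.3},{"dx":0,"dy":0,"dz":0,"twist":0,"jaw":0.3}]' --force 3

```text
t: 5.8
eef_pos: [0.5918, -0.1001, 0.1887]
ee_rot: [3.142, -0.0, -3.089]
force: [-0.3, -0.0, -2.6]
width: 0.0662
gripper_force: 3.0
```

```bash
cat > look.py <<'E'
from h import *
import sys
im=arm.grab_frame("wrist");a=arm.grab_frame("scene")[180:300,230:410]
a=cv2.resize(a,(480,320),interpolation=cv2.INTER_CUBIC)
o=np.zeros((600,640,3),np.uint8);o[:280]=im[130:410];o[280:,80:560]=a
cv2.imwrite(f"pics/{sys.argv[1]}.png",o)
b=im[130:410,200:440].astype(int);g=(b[...,1]>1.3*b[...,2])&(b[...,1]>b[...,0]*2)&(b[...,1]>50)
v,u=np.nonzero(g);print("green",len(u),v.min()+130 if len(u) else 0,v.max()+130 if len(u) else 0)
E
python3 look.py c4
```

```text
green 1 275 275
```

View pics/c4.png

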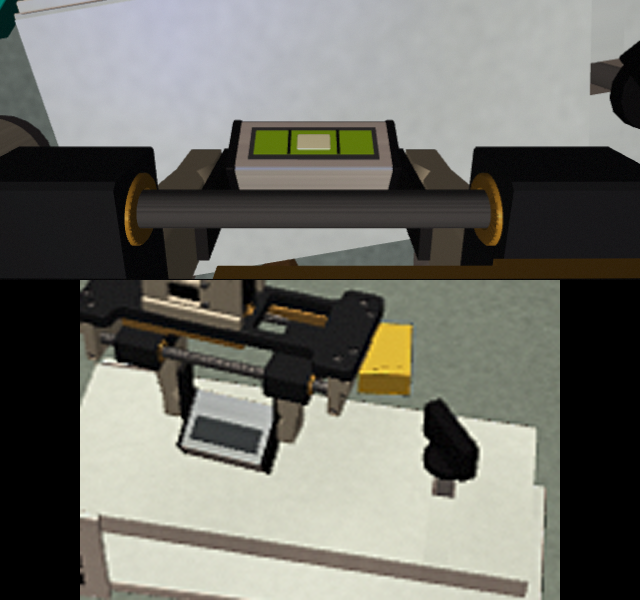

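It has swung roughly halfway (green face now 46 rows tall). A short shake should finish the swing.

move_arm --increments '[{"dx":-0.015,"dy":0,"dz":-0.01,"twist":0,"jaw":0.3},{"dx":0.015,"dy":0,"dz":0.01,"twist":0,"jaw":0.3},{"dx":-0.015,"dy":0,"dz":-0.01,"twist":0,"jaw":0.3},{"dx":0.015,"dy":0,"dz":0.01,"twist":0,"jaw":0.3},{"dx":-0.015,"dy":0,"dz":-0.01,"twist":0,"jaw":0.3},{"dx":0.015,"dy":0,"dz":0.01,"twist":0,"jaw":0.3},{"dx":-0.015,"dy":0,"dz":-0.01,"twist":0,"jaw":0.3},{"dx":0.015,"dy":0,"dz":0.01,"twist":0,"jaw":0.3},{"dx":0,"dy":0,"dz":0,"twist":0,"jaw":0.3},{"dx":0,"dy":0,"dz":0,"twist":0,"jaw":0.3}]' --force 3

```text
t: 6.73
eef_pos: [0.5916, -0.1002, 0.1888]
ee_rot: [-3.142, -0.001, -3.089]
force: [-0.5, -0.1, -1.5]
width: 0.066
gripper_force: 3.0
```

```bash
cat >> look.py <<'E'
col=im[200:345,300:330].mean(1).astype(int)
print([tuple(c) for c in col[::4]])
E
python3 look.py c5
```

```text
green 0 0 0
[(np.int64(187), np.int64(184), np.int64(181)), (np.int64(188), np.int64(185), np.int64(182)), (np.int64(189), np.int64(186), np.int64(184)), (np.int64(189), np.int64(186), np.int64(183)), (np.int64(188), np.int64(185), np.int64(183)), (np.int64(187), np.int64(184), np.int64(182)), (np.int64(186), np.int64(184), np.int64(181)), (np.int64(186), np.int64(184), np.int64(181)), (np.int64(186), np.int64(184), np.int64(182)), (np.int64(185), np.int64(184), np.int64(182)), (np.int64(105), np.int64(108), np.int64(113)), (np.int64(124), np.int64(134), np.int64(144)), (np.int64(52), np.int64(54), np.int64(56)), (np.int64(18), np.int64(137), np.int64(109)), (np.int64(96), np.int64(158), np.int64(155)), (np.int64(129), np.int64(179), np.int64(184)), (np.int64(129), np.int64(179), np.int64(184)), (np.int64(130), np.int64(180), np.int64(184)), (np.int64(151), np.int64(189), np.int64(183)), (np.int64(13), np.int64(147), np.int64(117)), (np.int64(43), np.int64(43), np.int64(44)), (np.int64(120), np.int64(129), np.int64(136)), (np.int64(127), np.int64(137), np.int64(144)), (np.int64(141), np.int64(143), np.int64(141)), (np.int64(100), np.int64(108), np.int64(121)), (np.int64(100), np.int64(108), np.int64(121)), (np.int64(101), np.int64(109), np.int64(123)), (np.int64(37), np.int64(37), np.int64(39)), (np.int64(36), np.int64(35), np.int64(38)), (np.int64(34), np.int64(34), np.int64(36)), (np.int64(27), np.int64(28), np.int64(31)), (np.int64(25), np.int64(25), np.int64(26)), (np.int64(39), np.int64(40), np.int64(42)), (np.int64(48), np.int64(50), np.int64(53)), (np.int64(50), np.int64(52), np.int64(55)), (np.int64(61), np.int64(63), np.int64(68)), (np.int64(60), np.int64(62), np.int64(66))]
```

View pics/c5.png

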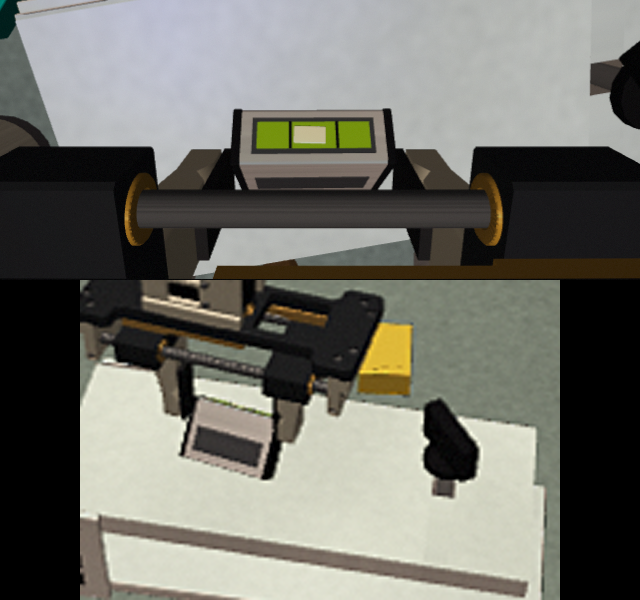

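move_arm --increments '[{"dx":-0.018,"dy":0,"dz":-0.012,"twist":0,"jaw":0.3},{"dx":0.018,"dy":0,"dz":0.012,"twist":0,"jaw":0.3},{"dx":-0.018,"dy":0,"dz":-0.012,"twist":0,"jaw":0.3},{"dx":0.018,"dy":0,"dz":0.012,"twist":0,"jaw":0.3},{"dx":-0.018,"dy":0,"dz":-0.012,"twist":0,"jaw":0.3},{"dx":0.018,"dy":0,"dz":0.012,"twist":0,"jaw":0.3},{"dx":-0.018,"dy":0,"dz":-0.012,"twist":0,"jaw":0.3},{"dx":0.018,"dy":0,"dz":0.012,"twist":0,"jaw":0.3},{"dx":-0.018,"dy":0,"dz":-0.012,"twist":0,"jaw":0.3},{"dx":0.018,"dy":0,"dz":0.012,"twist":0,"jaw":0.3},{"dx":0,"dy":0,"dz":0,"twist":0,"jaw":0.3},{"dx":0,"dy":0,"dz":0,"twist":0,"jaw":0.3}]' --force 3

```text
t: 7.83
eef_pos: [0.5917, -0.1002, 0.1889]
ee_rot: [-3.142, -0.001, -3.089]
force: [-0.7, 0.1, -2.5]
width: 0.0656
gripper_force: 3.0
```

```bash
cat > th.py <<'E'
from h import *
import sys
from scipy.optimize import least_squares
im=arm.grab_frame("wrist");info=arm.camera_info("wrist");s=arm.get_state()
cv2.imwrite("pics/th_last.png",im)
b=im[215:320,210:420].astype(int);g=(b[...,1]>60)&(b[...,1]>b[...,0]*2)
v,u=np.nonzero(g);lo,hi=[np.percentile(v,p)+215 for p in(2,98)]
print("green rows",lo,hi,"cols",np.percentile(u,[2,98])+210)
from scipy.spatial.transform import Rotation as R
T=R.from_euler("xyz",s["ee_rot"]).as_matrix()
# green strip half width hw on top face; tool x = level z when lying
def rows(th,pz,hw=.0055):
    out=[]
    for y in(.0,):
        for yy in(y+hw,y-hw):
            # level vector from grip (z=33,y=0): top point
            dz,dy=.011,yy
            # lying: level z->tool +x, level y->tool +z(down); rotate by th so z-> -tool z, y-> +tool x
            px=dz*np.cos(th)+dy*np.sin(th);pzz=-dz*np.sin(th)+dy*np.cos(th)
            out.append(proj(info,[s["eef_pos"]+T@[px,0,pz+pzz]])[0,1])
    return np.sort(out)
best=[]
for t in np.radians(range(0,111,5)):
    print(int(np.degrees(t)+.5),[rows(t,z).round(0).tolist() for z in(.047,.053,.06)]) if len(sys.argv)>1 else 0
E
python3 th.py 1; python3 - <<'E'
import cv2,sys
sys.path.insert(0,'.')
im=cv2.imread('pics/c5.png')[85:190,210:420].astype(int)
import numpy as np
g=(im[...,1]>60)&(im[...,1]>im[...,0]*2);v,u=np.nonzero(g);print("c5",np.percentile(v,[2,98])+215)
E
```

```text
green rows 247.0 273.0 cols [257. 368.]
0 [[288.0, 300.0], [282.0, 293.0], [275.0, 286.0]]
5 [[288.0, 303.0], [282.0, 296.0], [275.0, 288.0]]
10 [[288.0, 306.0], [282.0, 298.0], [275.0, 291.0]]
15 [[289.0, 309.0], [282.0, 301.0], [276.0, 293.0]]
20 [[289.0, 311.0], [283.0, 304.0], [276.0, 296.0]]
25 [[290.0, 315.0], [284.0, 307.0], [277.0, 299.0]]
30 [[292.0, 318.0], [285.0, 310.0], [278.0, 301.0]]
35 [[293.0, 321.0], [287.0, 313.0], [279.0, 304.0]]
40 [[295.0, 324.0], [288.0, 316.0], [281.0, 307.0]]
45 [[297.0, 327.0], [290.0, 319.0], [283.0, 310.0]]
50 [[299.0, 330.0], [292.0, 322.0], [285.0, 313.0]]
55 [[301.0, 333.0], [294.0, 325.0], [287.0, 316.0]]
60 [[304.0, 336.0], [297.0, 328.0], [289.0, 319.0]]
65 [[307.0, 339.0], [299.0, 331.0], [292.0, 321.0]]
70 [[310.0, 342.0], [302.0, 333.0], [294.0, 324.0]]
75 [[313.0, 344.0], [305.0, 336.0], [297.0, 326.0]]
80 [[316.0, 347.0], [308.0, 338.0], [300.0, 328.0]]
85 [[319.0, 349.0], [311.0, 340.0], [303.0, 330.0]]
90 [[322.0, 351.0], [314.0, 342.0], [305.0, 332.0]]
95 [[325.0, 352.0], [317.0, 343.0], [308.0, 333.0]]
100 [[328.0, 353.0], [320.0, 344.0], [311.0, 335.0]]
105 [[332.0, 354.0], [323.0, 345.0], [314.0, 336.0]]
110 [[335.0, 355.0], [326.0, 346.0], [317.0, 337.0]]
c5 [251. 278.]
```

```bash
cat > fit3.py <<'E'
from h import *
from scipy.spatial.transform import Rotation as R
s=arm.get_state();T=R.from_euler("xyz",s["ee_rot"]).as_matrix()
O=[]
for c in("wrist","scene"):
    im=arm.grab_frame(c);i=arm.camera_info(c);ss=arm.silhouettes(c,"level")
    for d in ss:
        m=d["pixels"];v,u=np.nonzero(m)
        pt=proj(i,[s["eef_pos"]+T@[0,0,.055]])[0]
        if np.hypot(u.mean()-pt[0],v.mean()-pt[1])<(110 if c=="wrist" else 50): print(c,d["score"],m.sum(),u.min(),u.max(),v.min(),v.max());O.append((i,m.astype(np.uint8),c));break
B=np.array([[i*.033,j*.012,k*.044] for i in(-1,1) for j in(-1,1) for k in(0,1)])
def P(x):
    th=x[3];c,n=np.cos(th),np.sin(th)
    d=B-[0,0,.022]
    t=np.c_[x[0]+d[:,2]*c+d[:,1]*n, x[1]-0+d[:,0], x[2]-d[:,2]*n+d[:,1]*c]
    return s["eef_pos"]+t@T.T
def f(x,full=False):
    r=[]
    for i,m,c in O:
        k=np.zeros_like(m);cv2.fillConvexPoly(k,cv2.convexHull((proj(i,P(x))*16).astype(np.float32)).astype(np.int32),1,shift=4)
        a=m
        if c=="wrist":
            w=np.zeros_like(m);w[:316,232:394]=1   # clear of rod and fingers
            k=k*w;a=m*w
        else:
            vis=cv2.dilate(m,np.ones((5,5)));e=k  # fingers may hide the ends
        r.append(1-(k&a).sum()/max(1,(k|a).sum()))
    return r if full else sum(r)
best=None
for th in np.radians([10,30,50,70,90]):
    x0=np.array([0.005,0,.06,th])
    S=np.array([x0,x0+[.01,0,0,0],x0+[0,.004,0,0],x0+[0,0,.012,0],x0+[0,0,0,.3]])
    r=minimize(f,x0,method="Nelder-Mead",options=dict(initial_simplex=S,maxiter=400))
    print(int(np.degrees(th)),r.x[:3].round(4),np.degrees(r.x[3]).round(1),np.round(f(r.x,True),3))
    if best is None or r.fun<best.fun: best=r
print("lowest z",P(best.x)[:,2].min(), "corners xz",P(best.x)[:4,[0,2]].round(4).tolist())
E
python3 fit3.py
```

```text
wrist 0.88 12886 229 396 233 318
10 [0.0036 0.0018 0.0594] 17.1 [0.04]
29 [0.0041 0.0024 0.061 ] 28.2 [0.04]
50 [ 0.0021 -0.0005  0.0838] 51.3 [0.023]
70 [ 0.0158 -0.0007  0.0572] 79.0 [0.04]
90 [ 0.0067 -0.0005  0.0587] 108.6 [0.039]
lowest z 0.08059398815193157 corners xz [[0.615, 0.0956], [0.5875, 0.1299], [0.5963, 0.0806], [0.5688, 0.1149]]
```

View pics/th_last.png

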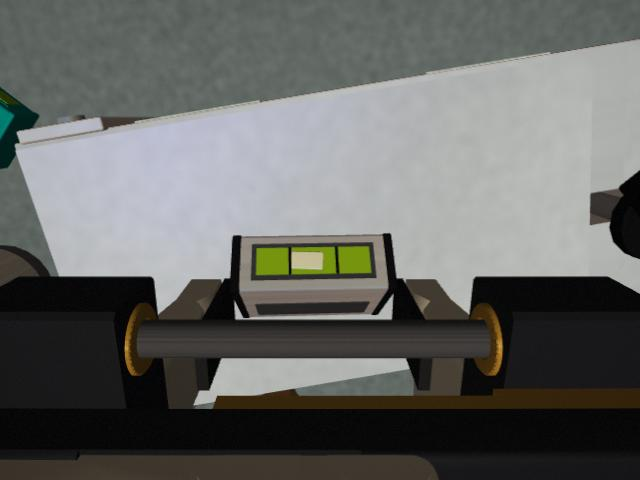

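The fit and picture agree: θ≈51°, the base edge rests on the shelf (z≈0.081) and the tips hold it near its top. I'll now finish the arc about that edge.

move_arm --increments '[{"dx":-0.003,"dy":0,"dz":-0.0003,"twist":0,"jaw":0.3},{"dx":-0.003,"dy":0,"dz":-0.0002,"twist":0,"jaw":0.3},{"dx":-0.003,"dy":0,"dz":0,"twist":0,"jaw":0.3},{"dx":-0.003,"dy":0,"dz":0.0002,"twist":0,"jaw":0.3},{"dx":-0.003,"dy":0,"dz":0.0005,"twist":0,"jaw":0.3},{"dx":-0.003,"dy":0,"dz":0.0008,"twist":0,"jaw":0.3},{"dx":-0.003,"dy":0,"dz":0.001,"twist":0,"jaw":0.3},{"dx":-0.003,"dy":0,"dz":0.001,"twist":0,"jaw":0.3},{"dx":-0.003,"dy":0,"dz":0.001,"twist":0,"jaw":0.3},{"dx":0,"dy":0,"dz":0,"twist":0,"jaw":0.3}]' --force 3

```text
t: 8.92
eef_pos: [0.6199, -0.0985, 0.1849]
ee_rot: [-3.142, 0.001, -3.089]
force: [2.2, 1.0, 2.7]
width: 0.066
gripper_force: 3.0
```

```bash
python3 fit3.py; python3 th.py
```

```text
wrist 0.77 12680 227 398 218 300
scene 0.75 757 267 302 229 259
10 [0.0096 0.0005 0.0715] -16.6 [0.223 0.23 ]
29 [ 0.0155 -0.0016  0.081 ] 85.3 [0.045 0.227]
50 [0.0096 0.001  0.0722] 41.5 [0.218 0.197]
70 [ 0.0153 -0.0012  0.08  ] 85.0 [0.043 0.228]
90 [0.0116 0.0001 0.0745] 100.6 [0.219 0.173]
lowest z 0.08190603502495383 corners xz [[0.6203, 0.084], [0.6164, 0.1279], [0.5964, 0.0819], [0.5926, 0.1257]]
green rows 255.0 284.0 cols [255. 371.]
```

move_arm --increments '[{"dx":-0.003,"dy":0,"dz":0.0005,"twist":0,"jaw":0.3},{"dx":0,"dy":0,"dz":0,"twist":0,"jaw":0.3},{"dx":0,"dy":0,"dz":0,"twist":0,"jaw":0.6},{"dx":0,"dy":0,"dz":0,"twist":0,"jaw":0.8},{"dx":0,"dy":0,"dz":0,"twist":0,"jaw":1},{"dx":0,"dy":0,"dz":0,"twist":0,"jaw":1},{"dx":0,"dy":0,"dz":0,"twist":0,"jaw":1},{"dx":0,"dy":0,"dz":-0.015,"twist":0,"jaw":1},{"dx":0,"dy":0,"dz":-0.03,"twist":0,"jaw":1},{"dx":0,"dy":0,"dz":-0.03,"twist":0,"jaw":1},{"dx":0.03,"dy":0,"dz":0,"twist":0,"jaw":1},{"dx":0.03,"dy":0,"dz":0,"twist":0,"jaw":1}]'

```text
t: 10.17
eef_pos: [0.5628, -0.1016, 0.2608]
ee_rot: [-3.142, 0.003, -3.089]
force: [-0.8, 0.7, -0.4]
width: 0.0879
gripper_force: 0.0
```

```bash
python3 - <<'E'
from h import *
im=arm.grab_frame("wrist");info=arm.camera_info("wrist");cv2.imwrite("pics/w5.png",im)
for c in("wrist","side"):
    if c=="side": arm.grab_frame(c)
    info=arm.camera_info(c)
    for r in arm.silhouettes(c,"level"):
        m=r["pixels"];x,q=fit(info,m,[.606,-.1,1.62],[.066,.024,.044],.083)
        v,u=np.nonzero(m);print(c,r["score"],u.mean(),v.mean(),"up",x,q)
    for d in arm.pinpoint(c,"knob_bar"):print(d["position"],d["score"])
    for d in arm.silhouettes(c,"knob_bar")[:1]:
        m=d["pixels"];v,u=np.nonzero(m);print("knob mask",len(u),u.min(),u.max(),v.min(),v.max());np.save(f"km_{c}.npy",m)
print(arm.get_state()["t"])
E
```

```text
wrist 0.65 43.00086147484493 145.54962095106822 up [ 0.606 -0.1    1.62 ] 0.0
wrist 0.6 313.1577235772358 295.9032520325203 up [ 0.59102848 -0.1001455   1.74372208] 0.7181433367391622
wrist 0.54 371.25 1.2 up [ 0.606 -0.1    1.62 ] 0.0
[0.5546, 0.0461, 0.122] 0.79
knob mask 4393 516 618 202 276
side 0.75 218.6085561497326 281.6577540106952 up [ 0.606 -0.1    1.62 ] 0.0
side 0.64 343.33252032520323 384.590243902439 up [ 0.606 -0.1    1.62 ] 0.0
side 0.63 351.7166921898928 240.34303215926494 up [ 0.60704643 -0.10055656  1.61232211] 0.7477064220183486
side 0.27 335.2759009009009 266.75795795795796 up [ 0.62902279 -0.23984488  3.06129329] 0.09369369369369374
knob mask 381 288 307 169 199
10.5667
```

```bash
python3 - <<'E'
from h import *
a=cv2.resize(cv2.imread("pics/w5.png")[180:340,180:640],(782,272),interpolation=cv2.INTER_CUBIC)
im=arm.grab_frame("side");cv2.imwrite("pics/s5.png",im)
b=cv2.resize(im[150:290,260:400],(322,322),interpolation=cv2.INTER_CUBIC)
im=arm.grab_frame("scene");cv2.imwrite("pics/sc5.png",im)
c=cv2.resize(im[180:300,250:410],(429,322),interpolation=cv2.INTER_CUBIC)
o=np.zeros((596,790,3),np.uint8);o[:272,:782]=a;o[273:595,:322]=b;o[273:595,330:759]=c;cv2.imwrite("pics/comp.png",o)
E
```

```text
(no output)
```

View pics/comp.png

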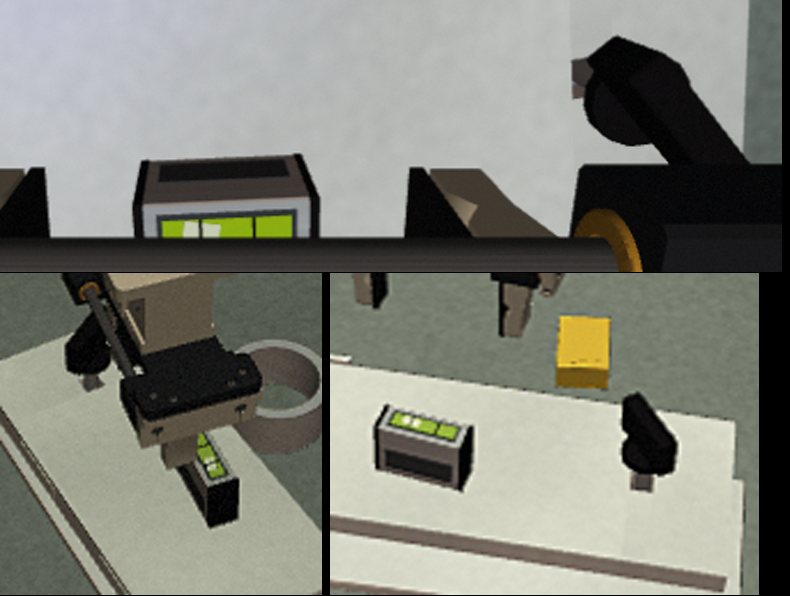

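The level stands upright, with its bubble to the left of the window, towards the pivot end. That is what the +y-end-low shelf should give. Next is the knob's position and yaw.

```bash
cat > knob.py <<'E'
from h import *
def hull(k,i,P): cv2.fillConvexPoly(k,cv2.convexHull((proj(i,P)*16).astype(np.float32)).astype(np.int32),1,shift=4)
def knobfit(O,yaws):
    t=np.linspace(0,2*np.pi,24);C=np.array([[.018*np.cos(a),.018*np.sin(a),z] for a in t for z in(.1015,.1095)])
    def f(x,full=False):
        r=[]
        for i,m,w in O:
            k=np.zeros_like(m);hull(k,i,box(x[:2],x[2],[.056,.014,.03],.1095));hull(k,i,C+[x[0],x[1],0])
            k=k*w;a=m*w;r.append(1-(k&a).sum()/max(1,(k|a).sum()))
        return r if full else sum(r)
    best=None
    for y in yaws:
        x0=np.array([.556,.05,y]);S=np.array([x0]+[x0+d for d in([.01,0,0],[0,.01,0],[0,0,.3])])
        r=minimize(f,x0,method="Nelder-Mead",options=dict(initial_simplex=S))
        if best is None or r.fun<best.fun:best=r
    print("knob",best.x.round(4),np.round(f(best.x,True),3));return best.x
E
python3 - <<'E'
from knob import *
w=np.zeros((480,640),np.uint8);w[:274,:]=1
O=[(arm.camera_info("wrist"),np.load("km_wrist.npy").astype(np.uint8),w)]
knobfit(O,[0,.4,.8,1.2,1.6,2,2.4,2.8])
m=arm.silhouettes("scene","knob_bar")[0]["pixels"].astype(np.uint8)
O2=[(arm.camera_info("scene"),m,np.ones_like(m))]
knobfit(O2,[0,.4,.8,1.2,1.6,2,2.4,2.8]);knobfit(O+O2,[0,.4,.8,1.2,1.6,2,2.4,2.8])
E
```

```text
knob [0.5533 0.0464 0.8413] [0.092]
knob [0.5547 0.0497 0.6703] [0.161]
knob [0.5545 0.048  0.7695] [0.108 0.189]
```

move_arm --increments '[{"dx":0,"dy":0,"dz":0,"twist":-0.124,"jaw":1},{"dx":0,"dy":0,"dz":0,"twist":-0.124,"jaw":1},{"dx":0,"dy":0,"dz":0,"twist":-0.124,"jaw":1},{"dx":0,"dy":0,"dz":0,"twist":-0.124,"jaw":1},{"dx":0,"dy":0,"dz":0,"twist":-0.124,"jaw":1},{"dx":0,"dy":0,"dz":0,"twist":-0.124,"jaw":1},{"dx":-0.0205,"dy":0.0222,"dz":0,"twist":0,"jaw":1},{"dx":-0.0205,"dy":0.0222,"dz":0,"twist":0,"jaw":1},{"dx":-0.0205,"dy":0.0222,"dz":0,"twist":0,"jaw":1},{"dx":-0.0205,"dy":0.0222,"dz":0,"twist":0,"jaw":1},{"dx":-0.0205,"dy":0.0222,"dz":0,"twist":0,"jaw":1},{"dx":0,"dy":0,"dz":0,"twist":0,"jaw":1}]'

```text
t: 11.72
eef_pos: [0.5546, 0.0531, 0.2593]
ee_rot: [3.142, 0.001, -2.342]
force: [0.6, 0.4, 0.9]
width: 0.0876
gripper_force: 0.0
```

```bash
python3 - <<'E'
from knob import *
s=arm.get_state();print(s["eef_pos"],s["ee_rot"])
im=arm.grab_frame("side");cv2.imwrite("pics/s6.png",im)
print([ (np.round(d["position"],3),d["score"]) for d in arm.pinpoint("side","knob_bar")])
im=arm.grab_frame("wrist");cv2.imwrite("pics/w6.png",im);i=arm.camera_info("wrist")
print("expect",proj(i,[[.5545,.049,.1395]]))
for d in arm.silhouettes("wrist","knob_bar")[:1]:
    m=d["pixels"].astype(np.uint8);v,u=np.nonzero(m);print(len(u),u.min(),u.max(),v.min(),v.max())
    w=np.zeros_like(m);w[:318]=1
    knobfit([(i,m,w)],[.5,.8,1.1])
print([ (np.round(d["position"],3),d["score"]) for d in arm.pinpoint("wrist","knob_bar")])
E
```

```text
[0.55455968 0.05312478 0.25927552] [ 3.14151018e+00  6.48853441e-04 -2.34193285e+00]
[(array([0.554, 0.05 , 0.128]), 0.7)]
expect [[312.52637496 257.36430938]]
3872 283 340 195 301
knob [0.5541 0.0482 0.8134] [0.07]
[(array([0.557, 0.046, 0.121]), 0.8)]
```

move_arm --increments '[{"dx":0.0033,"dy":-0.0032,"dz":0.016,"twist":0,"jaw":1},{"dx":0,"dy":0,"dz":0.016,"twist":0,"jaw":1},{"dx":0,"dy":0,"dz":0.016,"twist":0,"jaw":1},{"dx":0,"dy":0,"dz":0.016,"twist":0,"jaw":1},{"dx":0,"dy":0,"dz":0.015,"twist":0,"jaw":1},{"dx":0,"dy":0,"dz":0,"twist":0,"jaw":-1},{"dx":0,"dy":0,"dz":0,"twist":0,"jaw":-1},{"dx":0,"dy":0,"dz":0,"twist":0,"jaw":-1},{"dx":0,"dy":0,"dz":0,"twist":0,"jaw":-1},{"dx":0,"dy":0,"dz":0,"twist":0,"jaw":-1},{"dx":0,"dy":0,"dz":0,"twist":0,"jaw":-1},{"dx":0,"dy":0,"dz":0,"twist":0,"jaw":-1}]' --force 20

```text
t: 12.97
eef_pos: [0.5544, 0.0447, 0.1809]
ee_rot: [-3.141, 0.001, -2.345]
force: [0.1, 0.1, -0.7]
width: 0.0463
gripper_force: 0.0
```

move_arm --increments '[{"dx":-0.0025,"dy":0.0025,"dz":0,"twist":0,"jaw":-1},{"dx":0,"dy":0,"dz":0,"twist":0,"jaw":-1},{"dx":0,"dy":0,"dz":0,"twist":0,"jaw":-1},{"dx":0,"dy":0,"dz":0,"twist":0,"jaw":-1},{"dx":0,"dy":0,"dz":0,"twist":0,"jaw":-1},{"dx":0,"dy":0,"dz":0,"twist":0,"jaw":-1},{"dx":0,"dy":0,"dz":0,"twist":0,"jaw":-1},{"dx":0,"dy":0,"dz":0,"twist":0,"jaw":-1}]'

```text
t: 13.63
eef_pos: [0.5541, 0.0483, 0.1803]
ee_rot: [3.141, 0.0, -2.345]
force: [-0.7, 1.4, 0.9]
width: 0.0139
gripper_force: 20.0
```

```bash
cat > bub.py <<'E'
from h import *
import sys
# level upright: fit green window by colour in a camera; bubble position along it
def bubble(cam,save=None):
    im=arm.grab_frame(cam);info=arm.camera_info(cam)
    if save: cv2.imwrite(f"pics/{save}.png",im)
    # rectify top face
    # rectify 80 x 40 mm around level at 10 px/mm, z=.1285
    c=np.array([.606,-.1]);yaw=1.615;ax=np.array([np.cos(yaw),np.sin(yaw)]);ay=np.array([-ax[1],ax[0]])
    X,Y=np.meshgrid(np.arange(-40,40,.25)/1e3,np.arange(-22,22,.25)/1e3)
    P=np.c_[c[0]+X.ravel()*ax[0]+Y.ravel()*ay[0],c[1]+X.ravel()*ax[1]+Y.ravel()*ay[1],np.full(X.size,.129)]
    uv=proj(info,P).astype(np.float32).reshape(*X.shape,2)
    r=cv2.remap(im,uv[...,0],uv[...,1],cv2.INTER_LINEAR)
    if save: cv2.imwrite(f"pics/{save}_r.png",r)
    r=r.astype(int);B,G,R_=r[...,0],r[...,1],r[...,2]
    g=(G>70)&(G>B*1.8);
    rows=np.nonzero(g.sum(1)>40)[0];
    if len(rows)<4: print(cam,"no window",g.sum());return
    ys=slice(rows[len(rows)//4],rows[3*len(rows)//4]+1)
    prof=r[ys].mean(0);gr=(prof[:,1]>70)&(prof[:,1]>prof[:,0]*1.8);bb=(prof[:,0]>75)&(prof[:,2]>100)&(prof[:,1]>110)
    x=np.arange(-40,40,.25);gx=x[gr]
    s="".join("g" if a else "B" if b else "." for a,b in zip(gr,bb));print(cam,"rows",rows[0],rows[-1],"window",gx.min(),gx.max());print(s)
    mid=(gx.min()+gx.max())/2;sel=bb&(x>gx.min())&(x<gx.max())
    if sel.any(): print("bubble mm rel. window centre",x[sel].mean()-mid,"len",sel.sum()*.25)
for c in sys.argv[1:]: bubble(c,"b_"+c)
E
python3 bub.py side scene
```

```text
side rows 62 116 window -24.0 21.0
..........................................BBBBBBBBBBB...........gggggggggggggggggggggggggggBBBBBBBBBBBBBBBBBBBBBBBBBBBB.BBBBBBBBBBBBBBBBBBBBBBBgggggggggggggggggggggggggggggggggggggggggggggggggggggggggggggggggggggggggggggggggggggggggggggggggggggg......BBBBBBBBB.....................BBBBBBBBBBBBBBBBBBBBBBBBBBBBBBBBBBBBBBB
bubble mm rel. window centre -9.25925925925926 len 13.5
scene rows 58 107 window -23.0 24.5
BBBBBBBBBBBBBBBBBBBBBBBBBBBBBBBB.............BBBBBBBBBBBBBBBBBB.....gggggggggggggggggggggggggggBBBBBBBBBBBBBBBBBBBBBBBBBBBBBBBBBBBBBBBBBBBBBBBBBBBBBBBBgggggggggggggggggggggggggggggggggggggggggggggggggggggggggggggggggggggggggggggggggggggggggggggggggggggggggggg....BBBBBBBBBBBBBBBBBBBBBB.........................BBBBBBBBBB
bubble mm rel. window centre -10.25 len 15.75
```

The bubble reads about −9.5 mm (2.4° low), which by the sine law needs about 1.2 rad clockwise. I'll turn 1.0 first and check.

move_arm --increments '[{"dx":0,"dy":0,"dz":0,"twist":0.1,"jaw":-1},{"dx":0,"dy":0,"dz":0,"twist":0.1,"jaw":-1},{"dx":0,"dy":0,"dz":0,"twist":0.1,"jaw":-1},{"dx":0,"dy":0,"dz":0,"twist":0.1,"jaw":-1},{"dx":0,"dy":0,"dz":0,"twist":0.1,"jaw":-1},{"dx":0,"dy":0,"dz":0,"twist":0.1,"jaw":-1},{"dx":0,"dy":0,"dz":0,"twist":0.1,"jaw":-1},{"dx":0,"dy":0,"dz":0,"twist":0.1,"jaw":-1},{"dx":0,"dy":0,"dz":0,"twist":0.1,"jaw":-1},{"dx":0,"dy":0,"dz":0,"twist":0.1,"jaw":-1},{"dx":0,"dy":0,"dz":0,"twist":0,"jaw":-1},{"dx":0,"dy":0,"dz":0,"twist":0,"jaw":-1}]'

```text
t: 14.73
eef_pos: [0.5544, 0.0483, 0.1804]
ee_rot: [3.141, 0.0, 2.941]
force: [1.4, 2.4, -1.4]
width: 0.0138
gripper_force: 20.0
```

move_arm --increments '[{"dx":0,"dy":0,"dz":0,"twist":0,"jaw":-1},{"dx":0,"dy":0,"dz":0,"twist":0,"jaw":-1},{"dx":0,"dy":0,"dz":0,"twist":0,"jaw":-1},{"dx":0,"dy":0,"dz":0,"twist":0,"jaw":-1},{"dx":0,"dy":0,"dz":0,"twist":0,"jaw":-1},{"dx":0,"dy":0,"dz":0,"twist":0,"jaw":-1},{"dx":0,"dy":0,"dz":0,"twist":0,"jaw":-1},{"dx":0,"dy":0,"dz":0,"twist":0,"jaw":-1},{"dx":0,"dy":0,"dz":0,"twist":0,"jaw":-1},{"dx":0,"dy":0,"dz":0,"twist":0,"jaw":-1}]'

```text
t: 15.57
eef_pos: [0.5543, 0.0482, 0.1804]
ee_rot: [3.141, 0.0, 2.938]
force: [2.2, 2.7, -2.0]
width: 0.0136
gripper_force: 20.0
```

```bash
python3 bub.py side scene
```

```text
side rows 57 109 window -23.75 22.5
...........................................BBBBBBBBBB............gggggggggggggggggggggggggggggggggggggggggggggggggggggg......BBBBBBBBBBBBBBBBBBBBBBBBBBBBBBBBBBBBBBBBBBBBBggggggggggggggggggggggggggggggggggggggggggggggggggggggggggggggggggggggggggggggggg........BBBBBBBBBB...................BBBBBBBBBBBBBBBBBBBBBBBBBBBBBBBB
bubble mm rel. window centre -2.5 len 11.5
scene rows 68 119 window -25.5 21.5
BBBBBBBBBBBBBBBBBBBBBB..............BBBBBBBBBBBBBBBBBBBB..ggggggggggggggggggggggggggggggggggggggggggggggggggggBBBBBBBBBBBBBBBBBBBBBBBBBBBBBBBBBBBBBBBBBBBBBBBBBBBBBgggggggggggggggggggggggggggggggggggggggggggggggggggggggggggggggggggggggggggggggggggg.......BBBBBBBBBBBBBBBBBB.............................BBBBBBBBBBBBBBBBBBB
bubble mm rel. window centre -3.875 len 14.5
```

move_arm --increments '[{"dx":0,"dy":0,"dz":0,"twist":0.1,"jaw":-1},{"dx":0,"dy":0,"dz":0,"twist":0.1,"jaw":-1},{"dx":0,"dy":0,"dz":0,"twist":0.1,"jaw":-1},{"dx":0,"dy":0,"dz":0,"twist":0.07,"jaw":-1},{"dx":0,"dy":0,"dz":0,"twist":0,"jaw":-1},{"dx":0,"dy":0,"dz":0,"twist":0,"jaw":-1},{"dx":0,"dy":0,"dz":0,"twist":0,"jaw":-1},{"dx":0,"dy":0,"dz":0,"twist":0,"jaw":-1},{"dx":0,"dy":0,"dz":0,"twist":0,"jaw":-1},{"dx":0,"dy":0,"dz":0,"twist":0,"jaw":-1},{"dx":0,"dy":0,"dz":0,"twist":0,"jaw":-1},{"dx":0,"dy":0,"dz":0,"twist":0,"jaw":-1}]'

```text
t: 16.67
eef_pos: [0.5542, 0.0482, 0.1804]
ee_rot: [3.142, 0.0, 2.569]
force: [2.7, 1.8, -2.3]
width: 0.0138
gripper_force: 20.0
```

move_arm --increments '[{"dx":0,"dy":0,"dz":0,"twist":0,"jaw":-1},{"dx":0,"dy":0,"dz":0,"twist":0,"jaw":-1},{"dx":0,"dy":0,"dz":0,"twist":0,"jaw":-1},{"dx":0,"dy":0,"dz":0,"twist":0,"jaw":-1},{"dx":0,"dy":0,"dz":0,"twist":0,"jaw":-1},{"dx":0,"dy":0,"dz":0,"twist":0,"jaw":-1}]'

```text
t: 17.17
eef_pos: [0.5542, 0.0482, 0.1804]
ee_rot: [3.142, 0.0, 2.568]
force: [2.0, 2.2, -2.2]
width: 0.0135
gripper_force: 20.0
```

```bash
python3 bub.py side scene
```

```text
side rows 55 107 window -23.5 23.5
...........................................BBBBBBBBBB.............ggggggggggggggggggggggggggggggggggggggggggggggggggggggggggggggggggBBBBBBBBBBBBBBBBBBBBBBBBBBBBBBBBBBBBBBBBBBBBBBBBBBBBBBBgggggggggggggggggggggggggggggggggggggggggggggggggggggggggggggggggggg.......BBBBBBBBBB....................BBBBBBBBBBBBBBBBBBBBBBBBBBBB
bubble mm rel. window centre -0.125 len 14.0
scene rows 73 125 window -27.0 20.0
BBBBBBBBBBBBBBBB.............BBBBBBBBBBBBBBBBBBBBB..gggggggggggggggggggggggggggggggggggggggggggggggggggggggggggggggggBBBBBBBBBBBBBBBBBBBBBBBBBBBBBBBBBBBBBBBBBBBBBBBBBBBBBBBggggggggggggggggggggggggggggggggggggggggggggggggggggggggggggggggggggg.....BBBBBBBBBBBBBBBBBBBB...............................BBBBBBBBBBBBBBBBBBBBBBB
bubble mm rel. window centre -0.375 len 15.0
```

move_arm --increments '[{"dx":0,"dy":0,"dz":0,"twist":0.05,"jaw":-1},{"dx":0,"dy":0,"dz":0,"twist":0,"jaw":-1},{"dx":0,"dy":0,"dz":0,"twist":0,"jaw":-1},{"dx":0,"dy":0,"dz":0,"twist":0,"jaw":0.3},{"dx":0,"dy":0,"dz":0,"twist":0,"jaw":0.3},{"dx":0,"dy":0,"dz":0,"twist":0,"jaw":0.3},{"dx":0,"dy":0,"dz":0,"twist":0,"jaw":0.3},{"dx":0,"dy":0,"dz":0,"twist":0,"jaw":0.3},{"dx":0,"dy":0,"dz":-0.02,"twist":0,"jaw":0.3},{"dx":0,"dy":0,"dz":-0.02,"twist":0,"jaw":0.3},{"dx":0,"dy":0,"dz":-0.02,"twist":0,"jaw":0.3},{"dx":0,"dy":0,"dz":0,"twist":0,"jaw":-1}]'

```text
t: 18.27
eef_pos: [0.5558, 0.0485, 0.2445]
ee_rot: [3.137, 0.004, 2.519]
force: [1.2, -0.3, 1.0]
width: 0.0539
gripper_force: 0.0
```

move_arm --increments '[{"dx":0,"dy":0,"dz":0,"twist":-0.112,"jaw":-1},{"dx":0,"dy":0,"dz":0,"twist":-0.112,"jaw":-1},{"dx":0,"dy":0,"dz":0,"twist":-0.112,"jaw":-1},{"dx":0,"dy":0,"dz":0,"twist":-0.112,"jaw":-1},{"dx":0,"dy":0,"dz":0,"twist":-0.112,"jaw":-1},{"dx":0,"dy":0,"dz":0,"twist":-0.112,"jaw":-1},{"dx":0,"dy":0,"dz":0,"twist":0,"jaw":-1},{"dx":0,"dy":0,"dz":0,"twist":0,"jaw":-1}]'

```text
t: 18.93
eef_pos: [0.554, 0.0481, 0.2402]
ee_rot: [-3.141, -0.0, -3.096]
force: [0.4, 0.2, -0.3]
width: 0.0035
gripper_force: 0.0
```

```bash
python3 bub.py side scene; python3 - <<'E'
from h import *
for c in("side","scene"):
    for r in arm.silhouettes(c,"level"):
        m=r["pixels"];x,q=fit(arm.camera_info(c),m,[.606,-.1,1.62],[.066,.024,.044],.0865)
        if q>.3: print(c,x,q)
print(arm.get_state()["t"])
E
```

```text
side rows 55 106 window -23.5 23.5
............................................BBBBBBBBB.............gggggggggggggggggggggggggggggggggggggggggggggggggggggggg..ggggggggggggBBBBBBBBBBBBBBBBBBBBBBBBBBBBBBBBBBBBBBBBBBBBBBBBBBBBBBBgggggggggggggggggggggggggggggggggggggggggggggggggggggggggggggggg.......BBBBBBBBBBB....................BBBBBBBBBBBBBBBBBBBBBBBBBBB
bubble mm rel. window centre 0.625 len 14.0
scene rows 73 126 window -27.0 20.0
BBBBBBBBBBBBBBB..............BBBBBBBBBBBBBBBBBBBBB..gggggggggggggggggggggggggggggggggggggggggggggggggggggggggggggggggggggBBBBBBBBBBBBBBBBBBBBBBBBBBBBBBBBBBBBBBBBBBBBBBBBBBBBBggggggggggggggggggggggggggggggggggggggggggggggggggggggggggggggggggg......BBBBBBBBBBBBBBBBBB...............................BBBBBBBBBBBBBBBBBBBBBBBB
bubble mm rel. window centre 0.125 len 15.0
side [ 0.60716917 -0.10129374  1.62855673] 0.9405162738496072
scene [ 0.60597628 -0.10198557  1.67704014] 0.9109730848861284
19.1333
```

move_arm --increments '[{"dx":-0.0091,"dy":-0.0304,"dz":0,"twist":0,"jaw":-1},{"dx":-0.0091,"dy":-0.0304,"dz":0,"twist":0,"jaw":-1},{"dx":-0.0091,"dy":-0.0304,"dz":0,"twist":0,"jaw":-1},{"dx":-0.0091,"dy":-0.0304,"dz":0,"twist":0,"jaw":-1},{"dx":-0.0091,"dy":-0.0304,"dz":0,"twist":0,"jaw":-1},{"dx":0,"dy":0,"dz":0.012,"twist":0,"jaw":-1},{"dx":0,"dy":0,"dz":0.012,"twist":0,"jaw":-1},{"dx":0,"dy":0,"dz":0.01,"twist":0,"jaw":-1},{"dx":0,"dy":0,"dz":0,"twist":0,"jaw":-1},{"dx":0,"dy":0,"dz":0,"twist":0,"jaw":-1}]' --force 10

```text
t: 19.97
eef_pos: [0.6068, -0.1013, 0.206]
ee_rot: [-3.141, -0.001, -3.093]
force: [-0.9, -0.6, 0.7]
width: 0.0003
gripper_force: 0.0
```

move_arm --increments '[{"dx":0,"dy":0,"dz":0.003,"twist":0,"jaw":-1},{"dx":0,"dy":0,"dz":0.003,"twist":0,"jaw":-1},{"dx":0,"dy":0,"dz":0.002,"twist":0,"jaw":-1},{"dx":0,"dy":0,"dz":0,"twist":0,"jaw":-1},{"dx":0,"dy":0,"dz":0,"twist":0,"jaw":-1}]'

```text
t: 20.38
eef_pos: [0.607, -0.1013, 0.1985]
ee_rot: [-3.142, 0.0, -3.093]
force: [0.8, 0.4, 0.7]
width: 0.0009
gripper_force: 0.0
```

move_arm --increments '[{"dx":0,"dy":0,"dz":0.001,"twist":0,"jaw":-1},{"dx":0,"dy":0,"dz":0,"twist":0,"jaw":-1},{"dx":0,"dy":0,"dz":0,"twist":0,"jaw":-1}]'

```text
t: 20.63
eef_pos: [0.607, -0.1015, 0.1975]
ee_rot: [-3.142, 0.0, -3.093]
force: [-0.5, 0.1, 0.6]
width: 0.0003
gripper_force: 0.0
```

move_arm --increments '[{"dx":0,"dy":0,"dz":0.001,"twist":0,"jaw":-1},{"dx":0,"dy":0,"dz":0,"twist":0,"jaw":-1},{"dx":0,"dy":0,"dz":0,"twist":0,"jaw":-1}]'

```text
t: 20.88
eef_pos: [0.6072, -0.1015, 0.1966]
ee_rot: [-3.142, 0.001, -3.093]
force: [-0.4, 1.4, 1.8]
width: 0.0004
gripper_force: 0.7
```

move_arm --increments '[{"dx":0,"dy":0,"dz":0.0007,"twist":0,"jaw":-1},{"dx":0,"dy":0,"dz":0,"twist":0,"jaw":-1},{"dx":0,"dy":0,"dz":0,"twist":0,"jaw":-1}]'

```text
t: 21.13
eef_pos: [0.6073, -0.1014, 0.1966]
ee_rot: [-3.141, 0.001, -3.092]
force: [-1.8, 0.8, 5.4]
width: 0.0006
gripper_force: 3.1
```

move_arm --increments '[{"dx":0,"dy":0,"dz":0.0008,"twist":0,"jaw":-1},{"dx":0,"dy":0,"dz":0,"twist":0,"jaw":-1},{"dx":0,"dy":0,"dz":0,"twist":0,"jaw":-1},{"dx":0,"dy":0,"dz":0,"twist":0,"jaw":-1},{"dx":0,"dy":0,"dz":0,"twist":0,"jaw":-1},{"dx":0,"dy":0,"dz":0,"twist":0,"jaw":-1},{"dx":0,"dy":0,"dz":0,"twist":0,"jaw":-1},{"dx":0,"dy":0,"dz":0,"twist":0,"jaw":-1},{"dx":0,"dy":0,"dz":0,"twist":0,"jaw":-1},{"dx":0,"dy":0,"dz":0,"twist":0,"jaw":-1},{"dx":0,"dy":0,"dz":0,"twist":0,"jaw":-1},{"dx":0,"dy":0,"dz":0,"twist":0,"jaw":-1}]'

```text
t: 22.13
eef_pos: [0.6074, -0.1014, 0.1965]
ee_rot: [-3.141, 0.002, -3.092]
force: [-3.1, 2.0, 10.9]
width: 0.0005
gripper_force: 5.4
```

```bash
python3 bub.py side scene; python3 -c "
from station import arm
for _ in range(4):
    arm.grab_frame('side');s=arm.get_state();print(s['t'],s['force'].round(1),s['eef_pos'].round(4))"
```

```text
side no window 292
scene rows 77 106 window -27.0 20.0
BBBBBBBBBBBBBBB..............BBBBBBBBBBBBBBBBBBBBBB.gggggggggggggg.......................................................................................................................................gggggggggggggggggggggggggggggggggggggggg.....BBBBBBBBBBBBBBBBBBBBB................................BBBBBBBBBBBBBBBBBBBBB
22.2833 [-3.8  1.7 10.7] [ 0.6074 -0.1014  0.1965]
22.3333 [-3.   1.2 11.3] [ 0.6074 -0.1014  0.1965]
22.3833 [-4.1  1.9 11.2] [ 0.6074 -0.1014  0.1965]
22.4333 [-4.1  2.8 11.2] [ 0.6074 -0.1014  0.1965]
```

The press force is steady at about 11 N. The fingertip height has hardly changed since contact, so the shelf tilt and bubble have barely moved. I'm handing in.

```bash
python3 -c "
from station import arm
print(arm.job_done())"
```

```text
the job is handed in; nothing more can be done
None
```

I handed the job in, with no verdict shown: the level stands upright along the shelf, the bubble read about 0.4 mm off centre before the fingers hid it, the knob is released, and the fingers are pressing the level at about 11 N.

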